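Unlock the knife strongbox and hold the key turned

ROBOT

A 6-joint arm with a two-finger parallel gripper is mounted at the origin on the work surface. World frame = base frame: x ahead of the robot, y to its left, z up, the work surface at z = 0. Lengths are in mm, angles in rad, forces in N, time in s.
With the tool pointing down it reaches from about 275 to 825 mm from the base axis. Payload 4.9 kg.
Tool frame: the origin (TCP) lies at the very end of the fingers, on their centre line; the grasp point (between the pads) lies 19 mm behind it; z points along the fingers, y is the line along which they close (so a half turn about z gives the same grasp; the last joint's range is limited). The gripper opens to 85 mm and grips with 20 to 120 N. Pads are 22 mm wide; open, the fingers measure 114 mm over their backs; the gripper's body (76 mm by 85 mm) begins 54 mm behind the grasp point. The pads swing forward as they close: fully open they stand 13 mm farther back than shut.
Start: joints at [1.156, 0.326, -0.193, 1.052, 0, 1.437], TCP at [152.412, 528.478, 231.281] pointing down, gripper open.
Joint ranges: [-2.65, 2.65], [-0.97, 1.79], [-1.3, 1.35], [-1.93, 2.1], [-1.47, 1.37], [-3.14, 3.14]. Speed limits (rad/s): [2.57, 2.57, 3.14, 3.14, 3.14, 3.14].

INTERFACE

Orientations are given as [roll, pitch, yaw] about the fixed x, y, z axes, in that order (R = Rz(yaw) Ry(pitch) Rx(roll)).
In Python, from bench import bot, solve_ik, imaging gives the robot as it stands. Calls block until the motion is done:
- bot.move_ptp(position, orientation): joint-space move of the TCP to a pose.
- bot.movel(position, rot=None, max_speed=150, threshold=None): straight line of the TCP; rot=None keeps the orientation; max_speed is the mean speed in mm/s. With threshold (N) it stops when the force on the tool has changed by that much, and returns True; else False.
- bot.move_j(angles): joint-space move.
- bot.grip(opening, effort=None): opening from 0.0 (shut) to 1.0 (fully open); effort is the grip in N (None keeps the last); returns when the fingers have stopped.
- bot.dwell(seconds).
- solve_ik(position, orientation): joint angles nearest the present ones, or None.
- bot.get_state(): the state.
- imaging.capture(name): name is "scene" or "top" or "wrist"; returns the picture (400x640x3 uint8, blue, green, red); there is no depth.
- imaging.camera_model(name): a dict with "K" (3x3 intrinsics, pixels), "position" and "rotation" of the camera in the world. Camera axes: x right, y up, looking along -z (the intrinsics and any distortion apply to the point x, -y, -z); pixel columns grow to the right and rows downward; lengths in mm; the calibration is good to about 2 mm. A picture is of the moment at which its call begins: read the wrist's pose just before it. camera_model takes no time and is no camera call; for the wrist camera it gives the pose at the moment of the call.
A pose or a line that the arm cannot do raises bot.IKError and nothing moves.
- bot.sign_off(): hands the job in; it is judged then, once.
The state is a dict: "t": time; "qpos": joint angles; "joint_velocities": joint speeds; "effort": joint torques, N m; "tcp_pos": TCP position; "orientation": TCP orientation; "contact_force": force on the tool from outside, world axes, zero at the start; "wrist_torque": the same for the moment, N m; "opening": opening from 0.0 (shut) to 1.0 (fully open); "gripper_force": force on a finger pad.
Only numpy, scipy, OpenCV 4.12 (cv2) and the standard library are available. Lean on these libraries where they do the work, as an engineer would, in place of code of your own. Each camera call takes 0.05 s, during which the arm holds its last target. There are 200 camera calls.

TASK

Take the key with the broad, square-cornered bow out of the wooden key stand, push it fully home into the lock in the lid of the grey strongbox (the pins are sticky, so work it past them), and turn it a quarter turn clockwise to its stop. The lock springs back, so finish still gripping the key and holding it turned, so that I can lift the lid; leave the other two keys in the stand and do not disturb the other things on the bench.

Things in the scene. Friction and masses are not known exactly. Their poses are not given: they have to be found in the camera images.
- key_bow (a point): The right key: steel safe key 96 mm long, upright in one slot of the stand. Point: centre of its bow, the flat grip plate at the top, 40 mm wide (y) x 9 mm thick (x) x 36 mm high, square corners, the broadest of the three bows; z up along the key. The tip is 78 mm below this point. The same after a half turn about z. About 60 g. Grip from above across the 9 mm thickness.
- key: The same key; origin at its tip (lowest point), axes as above. Flat bit at the tip 20 mm wide (y) x 6 mm thick (x) x 18 mm high, rounded lower edge; above it a round neck 6.4 mm thick, then a collar 20 mm across whose underside is 42 mm above the tip (36 mm below the bow centre). The collar rests on the stand's top, and on the lock's face when fully home.
- lock_mouth (a point): Centre of the keyhole in the lock's face, a 56 mm square bright steel plate in the strongbox lid, level, 114 mm above the bench, 4 mm proud of the lid. The keyhole is a vertical slot 23 mm long (y) x 9 mm wide (x), z up: the key enters from above, bit and bow along y, either way round. Fully home the bow centre is 36 mm above this point.
- pins (a point): Point on the keyhole's axis 11 mm below its face. Two sticky sprung pins project from the slot's long sides, 8 and 14 mm below the face; the bit pushes them aside with a push of some 8 to 12 N; small twists help. The fixed slot guides the bit for 20 mm; the key can turn only with the bit wholly below it (within 3 mm of fully home).
- lock (a joint): Turn of the lock's plug in rad: 0 at rest, growing as the key is turned clockwise seen from above, stop at 1.5 (a quarter turn). A spring turns it back: about 0.04 N m at 0 and 0.12 N m at the stop. The bit has about 0.1 rad of play: turn the key that much more than the plug.
- box: The grey steel strongbox, 200 mm (x) x 240 mm (y) x 110 mm high, fixed to the bench, origin at the centre of its underside; the lock lies 30 mm from the centre towards -x of the box.
- stand: Wooden key stand, a fixed block 70 mm (x) x 200 mm (y) x 52 mm high, origin at the centre of its underside. Three upright slots in a row along its y axis, 65 mm apart, each holding one key whose bow lies along the row. Which key is in which slot varies.
- round_key_bow (a point): Wrong key, to be left in the stand: the same build, but its bow is a round disc of 28 mm diameter, 9 mm thick, and its bit is 25 mm wide, too wide for the lock. The point is the centre of the disc.
- narrow_key_bow (a point): Wrong key, to be left in the stand: the same build, but its bow is a narrow plate 14 mm wide, 9 mm thick, 36 mm high, and its bit is 25 mm wide. The point is the centre of its bow.
- block_c (a point): Bystander: dark wooden block 60 x 130 x 26 mm lying flat; its centre.
- glue_c (a point): Bystander: amber glue jar, 72 mm diameter, 100 mm high; its centre.
- awl_grip (a point): Bystander: awl with a wooden handle, 170 mm long, lying on the bench; the middle of its handle.
Mind the look-alikes: they are no part of the job. Leave any blue look-alike of the key alone.

How it is judged (in metres and radians):
On the way, in this order (a step that is already met when the one before it is completed fails the run):
1. the right key is lifted clear of the stand in the fingers (height (world z) of key_bow above 0.145 m and contact force between the fingers and key above 1 N), for 0.1 s.
2. the key stands fully home in the lock, not yet turned (horizontal distance between key_bow and lock_mouth below 0.006 m and z of key_bow in the frame of lock_mouth below 0.04 m and angle between key_bow's own z axis and vertical below 0.15 rad and value of joint lock below 0.4 rad), for 0.1 s.
At the end, for the whole second after the job is handed in: Square-bow key fully home in the lock (bow centre within 6 mm of the keyhole axis, at most 40 mm above its face, within 0.15 rad of upright), plug turned 1.25 rad or more clockwise and still, fingers gripping the key (over 2 N), the other keys upright in the stand (horizontal distance between key_bow and lock_mouth below 0.006 m and z of key_bow in the frame of lock_mouth below 0.04 m and angle between key_bow's own z axis and vertical below 0.15 rad and value of joint lock above 1.25 rad and velocity of joint lock between -0.1 and 0.1 rad/s and contact force between the fingers and key above 2 N and horizontal distance between each of round_key_bow, narrow_key_bow and stand below 0.075 m and height (world z) of each of round_key_bow, narrow_key_bow below 0.095 m and angle between each of round_key_bow, narrow_key_bow's own z axis and vertical below 0.3 rad); the arm keeps its last pose, push and grip.
It fails at once if the round key is moved more than 30 mm (distance of round_key_bow from where it was at the start of the episode above 0.03 m).
It fails at once if the narrow key is moved more than 30 mm (distance of narrow_key_bow from where it was at the start of the episode above 0.03 m).
It fails at once if the block is moved more than 30 mm (distance of block_c from where it was at the start of the episode above 0.03 m).
It fails at once if the glue is moved more than 30 mm (distance of glue_c from where it was at the start of the episode above 0.03 m).
It fails at once if the awl is moved more than 30 mm (distance of awl_grip from where it was at the start of the episode above 0.03 m).
It also fails if it takes over 51 s, if anything falls off the work surface, if the arm or the gripper's body presses on something with over 40 N, if the wrist force passes 120 N, or if a joint passes its speed limit or range.

## Working session

There is one attempt and no reset: what is moved stays moved. The work goes in short steps, each a Python script; the robot and the scene stay as the last script left them, time stands still between calls to the robot, and variables do not carry over. Pictures are saved under pics/ and viewed, at most 10 in all, crops included, and the job is handed in when it is done.

```bash
mkdir -p pics; ls; python3 - <<'E'
from bench import bot, imaging
import cv2
for n in ("top","scene"):
    im=imaging.capture(n); cv2.imwrite(f"pics/{n}0.png",im)
    m=imaging.camera_model(n); print(n,{k:(v.tolist() if hasattr(v,'tolist') else v) for k,v in m.items()})
s=bot.get_state();print(s)
E
```

```text
pics
top {'K': [[392.83961607370196, 0.0, 319.529477861769], [0.0, 392.83961607370196, 194.51161303741893], [0.0, 0.0, 1.0]], 'position': [468.8234507641561, -65.42727949390505, 963.1839535217625], 'rotation': [0.19866858442928081, 0.01209810740747086, -1.544134961528902]}
scene {'K': [[372.0319098746478, 0.0, 316.88079950601434], [0.0, 372.0319098746478, 201.04975300130286], [0.0, 0.0, 1.0]], 'position': [914.092734912909, -499.2565157730925, 627.9201429744776], 'rotation': [0.7851861414322119, -0.019735204088167313, 0.5938921332511797]}
{'t': 0.1, 'qpos': array([ 1.15580426e+00,  3.26865456e-01, -1.93480252e-01,  1.05199889e+00,
       -4.55140847e-07,  1.43664699e+00]), 'joint_velocities': array([ 0.00099672, -0.0022887 ,  0.00234724, -0.00164429, -0.00121803,
        0.00060274]), 'effort': array([ 3.42291332e-04, -4.44239044e+01,  2.63038087e+01,  7.99267640e-03,
       -1.10888766e-04, -1.26525649e-05]), 'tcp_pos': array([152.19258972, 527.98467077, 230.58386098]), 'orientation': array([-3.14005823e+00, -2.06626546e-04,  2.86074976e+00]), 'contact_force': array([ 0.96167462,  0.06619483, -0.21532583]), 'wrist_torque': array([ 0.01903813,  0.00487514, -0.01753228]), 'gripper_force': 0.0, 'opening': 1.0044436516550477}
```

View pics/top0.png

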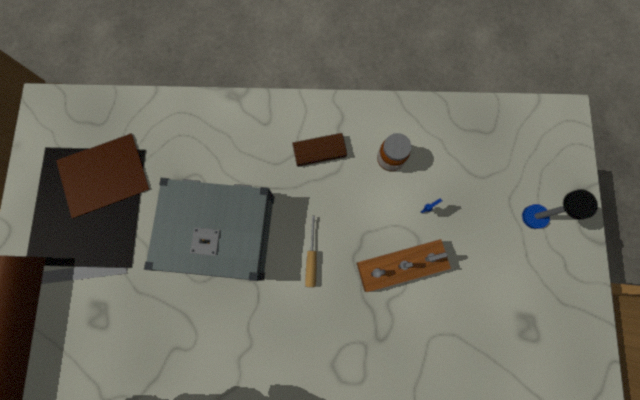

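View pics/scene0.png

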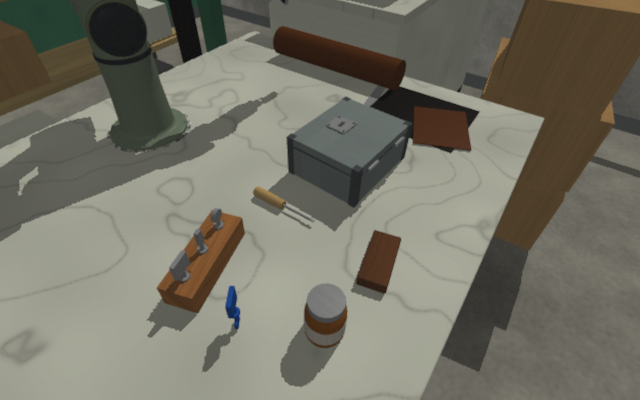

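The top view shows the box (lock at about 204,241) and the stand with three keys at about (379,272), (406,265) and (437,257). The awl is at (311,255), the block at (320,150), the jar at (394,152) and a blue look-alike at (431,206). In the scene view the bow at (180,265) looks broadest. I'll confirm that in enlarged crops.

```bash
cat > h.py <<'E'
import numpy as np, cv2
from scipy.spatial.transform import Rotation as R
from bench import bot, solve_ik, imaging
def proj(m,P):
    p=R.from_euler('xyz',m['rotation']).as_matrix().T@(np.array(P,float)-m['position'])
    K=np.array(m['K']); q=K@np.array([p[0],-p[1],-p[2]]); return q[:2]/q[2]
def back(m,uv,z):
    K=np.array(m['K']); d=np.linalg.solve(K,[uv[0],uv[1],1.]); d=R.from_euler('xyz',m['rotation']).as_matrix()@np.array([d[0],-d[1],-d[2]])
    o=np.array(m['position']); return o+d*(z-o[2])/d[2]
E
python3 - <<'E'
from h import *
t=cv2.imread('pics/top0.png');s=cv2.imread('pics/scene0.png')
z=lambda im,x,y,w,h,f:cv2.resize(im[y:y+h,x:x+w],None,fx=f,fy=f,interpolation=cv2.INTER_CUBIC)
a=z(s,150,195,100,120,5); b=np.vstack([z(t,350,235,110,60,2.7)[:, :297],z(t,140,170,110,120,2.7)[:, :297]])
b=np.vstack([b,np.zeros((600-b.shape[0],297,3),np.uint8)]) if b.shape[0]<600 else b[:600]
cv2.imwrite('pics/crop1.png',np.hstack([a,b])); print(a.shape,b.shape)
m=imaging.camera_model('top')
for n,uv,h in [('k1',(379,272),88),('k2',(406,265),88),('k3',(437,257),88),('lock',(204,241),114),('s0',(359,267),52),('s1',(446,242),52),('s2',(451,266),52),('s3',(366,290),52),('b0',(162,180),110),('b1',(271,188),110),('b2',(262,279),110),('b3',(147,269),110),('awl',(311,275),10),('blue',(431,206),20)]: print(n,back(m,uv,h)[:2].round(1))
E
```

```text
(600, 500, 3) (600, 297, 3)
k1 [ 475.4 -184.5]
k2 [ 492.  -243.5]
k3 [ 511.1 -311.6]
lock [530.9 196.3]
s0 [ 485.7 -143.9]
s1 [ 547.5 -343.4]
s2 [ 493.4 -352.8]
s3 [ 435.1 -160. ]
b0 [664.9 303.7]
b1 [652.4  57.9]
b2 [454.   66.9]
b3 [468.4 315.2]
awl [464.7 -33.7]
blue [ 636.5 -320.1]
```

View pics/crop1.png

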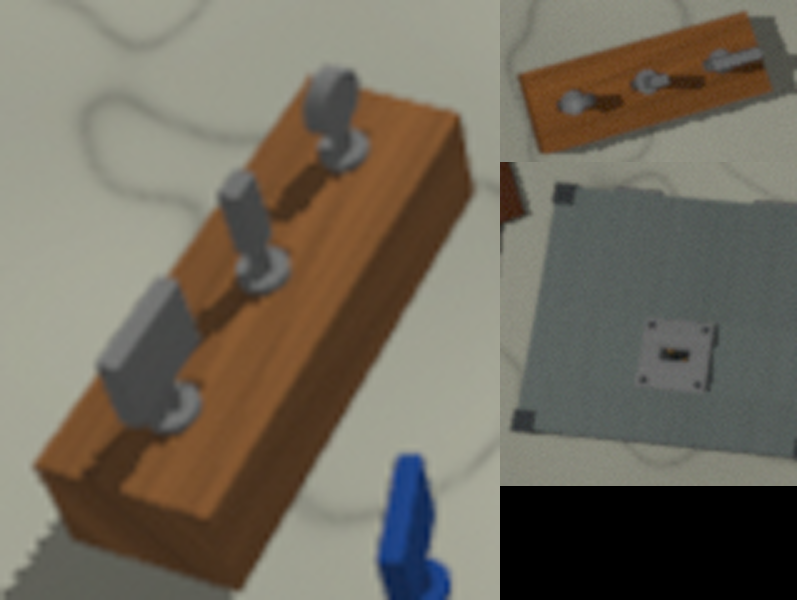

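The rightmost key in the top view (437,257; scene 180,265) has the broad, square-cornered bow. The middle one (406,265) is narrow, the left one (379,272) is round, and the blue one is separate and off limits. Next are closer wrist views of the lock and the key, and a check of joint 6 for the turn.

```bash
python3 - <<'E'
from h import *
m=imaging.camera_model('wrist'); s=bot.get_state()
Rt=R.from_euler('xyz',s['orientation']).as_matrix()
print('cam in tool',Rt.T@(np.array(m['position'])-s['tcp_pos']).round(1), (Rt.T@R.from_euler('xyz',m['rotation']).as_matrix()).round(3).tolist(), m['K'][0][0])
for nm,p,ys in [('key',(511,-312,69),(1.87,-1.27)),('lock',(531,194,131),(1.515,-0.1,-.2,-1.63,-3.23))]:
    for y in ys: print(nm,y,np.round(solve_ik(p,(np.pi,0,y)) if solve_ik(p,(np.pi,0,y)) is not None else np.nan,2))
mt=imaging.camera_model('top'); print(back(mt,(437,257.3),106),back(mt,(204.8,241.1),114))
E
```

```text
cam in tool [  78.82052986    0.15897408 -141.78412746] [[0.001, 0.951, 0.309], [1.0, -0.001, 0.0], [0.0, 0.309, -0.951]] 321.8423770069287
key 1.87 [-0.67  0.56 -0.27  0.74  0.    0.6 ]
key -1.27 [-0.67  0.56 -0.27  0.74  0.   -2.54]
lock 1.515 [ 0.22  0.44 -0.3   0.84  0.    1.85]
lock -0.1 [ 0.22  0.44 -0.3   0.84  0.   -2.82]
lock -0.2 [ 0.22  0.44 -0.3   0.84  0.   -2.72]
lock -1.63 [ 0.22  0.44 -0.3   0.84  0.   -1.29]
lock -3.23 [ 0.22  0.44 -0.3   0.84  0.    0.31]
[ 509.60201745 -306.5043724   106.        ] [530.77657927 194.58228897 114.        ]
```

```bash
python3 - <<'E'
from h import *
import json
out={}
for nm,p,y in [('lock',(531,194.6,215),-1.63),('key',(510,-306.5,210),-1.27)]:
    bot.move_ptp(p,(np.pi,0,y)); bot.dwell(.3)
    m=imaging.camera_model('wrist'); im=imaging.capture('wrist'); cv2.imwrite(f'pics/w_{nm}.png',im)
    out[nm]={k:np.array(v).tolist() for k,v in m.items()}
    s=bot.get_state(); print(nm,s['t'],s['tcp_pos'].round(2),s['orientation'].round(4),proj(m,(p[0],p[1],114 if nm=='lock' else 106)))
json.dump(out,open('m.json','w'))
a,b=[cv2.imread(f'pics/w_{n}.png')[:, 120:520] for n in ('lock','key')]
cv2.imwrite('pics/c2.png',np.hstack([a,b]))
E
```

```text
lock 2.7667 [530.93 194.8  215.03] [-3.1415  0.     -1.6296] [318.9908357  195.94550084]
key 4.9417 [ 510.22 -306.1   210.03] [-3.1416 -0.     -1.2693] [319.64592423 194.83288944]
```

View pics/c2.png

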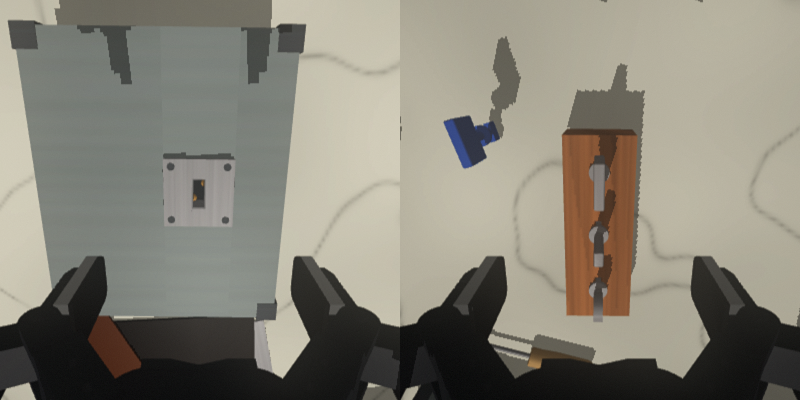

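The left half shows the lock plate with its slot near original (319,193). The right half shows the square key's bow, top edge near (319,205), with its neighbours below it. I'll enlarge both for the exact edges.

```bash
python3 - <<'E'
import cv2,numpy as np
z=lambda im,x,y,w,h,f:cv2.resize(im[y:y+h,x:x+w],None,fx=f,fy=f,interpolation=cv2.INTER_CUBIC)
a=cv2.imread('pics/w_lock.png');b=cv2.imread('pics/w_key.png')
cv2.imwrite('pics/c3.png',np.hstack([z(a,275,145,90,90,5) [:450,:400*1+50][:, :400],z(b,280,130,80,90,5)]))
E
```

```text
(no output)
```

View pics/c3.png

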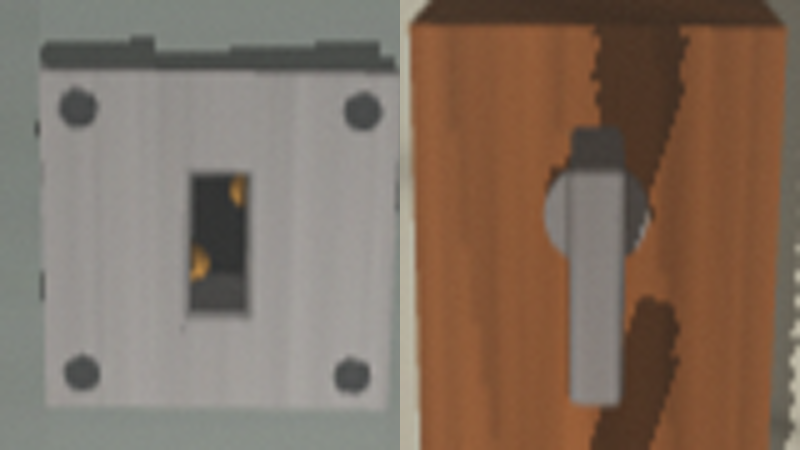

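```bash
python3 - <<'E'
from h import *
import json
M=json.load(open('m.json'))
def go(nm,x0,y0,off,c,z):
    P=np.array([back(M[nm],(x0+(u-off+.5)/5-.5,y0+(v+.5)/5-.5),z)[:2] for u,v in c])
    d=P[:2].mean(0)-P[2:].mean(0); e=P[[1,3]].mean(0)-P[[0,2]].mean(0)
    print(nm,P.mean(0).round(2),'len',np.hypot(*d).round(2),'w',np.hypot(*e).round(2),'ang',np.arctan2(d[1],d[0]).round(4))
go('lock',275,145,0,[(190,174),(250,174),(190,316),(249,317)],114)
go('lock',275,145,0,[(78,107),(362,111),(82,373),(352,375)],114)
go('key',280,130,400,[(568,170),(625,170),(571,405),(621,405)],106)
go('key',280,130,400,[(410,23),(785,23),(418,450),(775,450)],52)
E
```

```text
lock [531.25 192.84] len 23.69 w 9.42 ang -1.632
lock [531.43 192.63] len 44.01 w 43.84 ang -1.6398
key [ 512.4  -312.05] len 39.05 w 8.51 ang -1.2699
key [ 510.06 -305.33] len 84.89 w 70.44 ang -1.27
```

```bash
python3 - <<'E'
from h import *
p=np.array([512.4,-312.05]); y=-1.27
bot.grip(.5,80)
bot.move_ptp((*p,130),(np.pi,0,y))
print(bot.movel((*p,69),max_speed=80,threshold=8)); s=bot.get_state();print(s['tcp_pos'].round(2),s['contact_force'].round(1))
bot.grip(0,80); s=bot.get_state();print('grip',s['t'],s['opening'],s['gripper_force'],s['tcp_pos'].round(2),s['contact_force'].round(1),s['wrist_torque'].round(2))
bot.movel((*p,125),max_speed=80)
bot.movel((*p,225),max_speed=150)
s=bot.get_state();print('lift',s['t'],s['opening'],s['gripper_force'],s['contact_force'].round(1))
bot.move_ptp((531.3,192.75,225),(np.pi,0,-1.634)); bot.dwell(.3)
s=bot.get_state();print(s['t'],s['tcp_pos'].round(2),s['orientation'].round(4),s['contact_force'].round(1),s['gripper_force'])
m=imaging.camera_model('wrist');im=imaging.capture('wrist')
t=imaging.capture('scene'); cv2.imwrite('pics/c4.png',np.hstack([im[80:400,120:520],cv2.resize(t[60:220,250:450],None,fx=2,fy=2)]))
for z in (114,):print(proj(m,(531.3,192.75,z)))
E
```

```text
False
[ 512.74 -312.31   69.44] [-0.3 -0.6  0. ]
grip 7.1583 0.0949184980810766 77.89828062057495 [ 512.77 -312.31   69.61] [-0.7  0.2  2.9] [0.03 0.02 0.03]
lift 8.825 0.0990486807481435 77.79456496238708 [-0.6  0.2 -0.6]
10.9583 [531.51 192.22 224.97] [ 3.1415 -0.     -1.6349] [ 0.1 -0.4 -1.1] 77.7974009513855
[319.42835801 193.10720645]
```

View pics/c4.png

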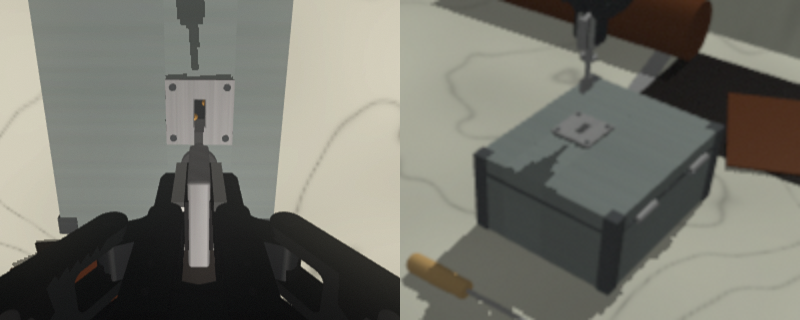

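The key is held straight, the bit appears in line with the slot at about (199,110) in the crop, and the bow lies along the slot. I'll lower it to the mouth with a force guard.

```bash
cat > st.py <<'E'
from h import *
def st(n=''):
    s=bot.get_state();print(n,round(s['t'],2),s['tcp_pos'].round(2),round(s['orientation'][2],4),s['contact_force'].round(1),s['wrist_torque'].round(3),round(s['gripper_force'],1));return s
E
python3 - <<'E'
from st import *
c=(531.1,192.93)
bot.movel((*c,180),(np.pi,0,-1.634),max_speed=80); bot.dwell(.2); st('above')
print(bot.movel((*c,167),max_speed=25,threshold=4)); st('mouth')
E
```

```text
above 11.97 [531.55 193.03 180.64] -1.634 [-0.3  0.1 -0.5] [-0.024 -0.032  0.01 ] 77.8
False
mouth 12.64 [531.08 192.92 166.91] -1.634 [-0.   0.4 -1.1] [ 0.005  0.016 -0.028] 77.8
```

The bit entered without touching. Next I work it past the pins.

```bash
python3 - <<'E'
from st import *
c=(531.2,192.7); z=167; y=-1.634; k=0
while k<14:
    k+=1
    hit=bot.movel((*c,131.2),(np.pi,0,y),max_speed=20,threshold=16)
    s=st(f'push {k} {hit}')
    if not hit or s['tcp_pos'][2]<133: break
    for d in (.04,-.04,0): bot.movel((*c,s['tcp_pos'][2]-.7),(np.pi,0,y+d),max_speed=20)
E
```

```text
push 1 False 14.58 [531.08 192.68 131.56] -1.634 [-2.1 -0.5  4.8] [-0.137  0.642 -0.017] 79.0
```

```bash
python3 - <<'E'
from st import *
c=(531.2,192.7)
bot.dwell(.2); st('a')
print(bot.movel((*c,129.5),(np.pi,0,-1.634),max_speed=8,threshold=14)); st('b'); bot.dwell(.2); st('b2')
m=imaging.camera_model('wrist'); im=imaging.capture('wrist'); t=imaging.capture('scene')
cv2.imwrite('pics/c5.png',np.hstack([im[80:400,120:520],cv2.resize(t[80:160,290:390],None,fx=4,fy=4,interpolation=cv2.INTER_CUBIC)]))
E
```

```text
a 14.78 [531.11 192.66 131.58] -1.634 [-3.   0.1  5.3] [-0.147  0.665  0.068] 79.0
True
b 15.01 [531.04 192.66 131.56] -1.6339 [-2.1 -0.   5. ] [-0.06   0.162  0.024] 78.7
b2 15.21 [531.03 192.67 131.58] -1.6339 [-0.3 -0.5  5.4] [-0.046  0.124  0.012] 78.8
```

View pics/c5.png

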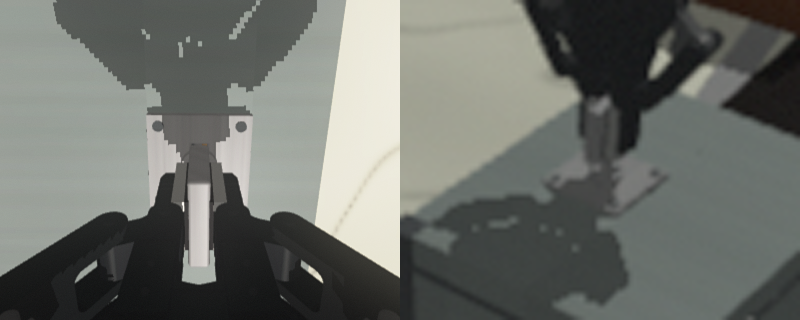

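The bow sits unchanged in the fingers and the collar is on the plate. TCP z of 131.6 matches the computed home height, and it is stiff to further push. Now I turn it clockwise.

```bash
python3 - <<'E'
from st import *
ax=np.array([531.15,193.0]); o=-.36
for a in (.3,.6,.9,1.2,1.4,1.5,1.58):
    y=-1.634-a; p=ax-o*np.array([np.cos(y),np.sin(y)])
    hit=bot.movel((*p,131.3),(np.pi,0,y),max_speed=20,threshold=25); s=st(f'{a} {hit}')
    if hit: break
print(s['qpos'].round(3))
E
```

```text
0.3 False 15.76 [531.15 192.82 131.6 ] -1.9315 [-1.6 -0.   4.5] [0.01 0.4  0.06] 78.9
0.6 False 16.21 [531.09 192.81 131.57] -2.2315 [-1.3 -0.8  5.6] [-0.035  0.414 -0.006] 78.9
0.9 False 16.66 [531.04 192.87 131.59] -2.5314 [-2.  -0.2  5.2] [-0.108  0.409  0.108] 78.9
1.2 False 17.11 [530.97 192.91 131.57] -2.8314 [-2.  -0.5  5. ] [-0.142  0.458  0.09 ] 78.9
1.4 False 17.46 [530.94 192.94 131.6 ] -3.0315 [-1.5 -0.5  4.4] [-0.142  0.427  0.084] 78.9
1.5 False 17.71 [530.93 192.94 131.56] -3.1315 [-1.2 -0.6  5.1] [-0.121  0.426  0.06 ] 78.9
1.58 False 17.96 [530.99 192.97 131.6 ] 3.0717 [-1.9 -0.2  4.9] [-0.172  0.478  0.052] 78.9
[ 0.218  0.438 -0.297  0.835 -0.     0.288]
```

```bash
python3 - <<'E'
from st import *
ax=np.array([531.15,193.0]); o=-.36
for a in (1.6,1.64):
    y=-1.634-a; p=ax-o*np.array([np.cos(y),np.sin(y)])
    bot.movel((*p,131.3),(np.pi,0,y),max_speed=20); T=[]
    for _ in range(10): bot.dwell(.03); T.append(bot.get_state()['wrist_torque'][2])
    print(a,np.mean(T).round(3)); s=st()
im=imaging.capture('wrist'); t=imaging.capture('top')
cv2.imwrite('pics/c6.png',np.hstack([im[80:400,120:520],cv2.resize(t[235:299,350:430+0],(400,320),interpolation=cv2.INTER_CUBIC)]))
E
```

```text
1.6 0.098
 18.54 [530.95 192.98 131.57] 3.0519 [-1.5 -1.1  4.7] [-0.184  0.425  0.084] 78.9
1.64 0.091
 19.12 [530.96 192.98 131.57] 3.0119 [-2.2 -1.   5.3] [-0.138  0.393  0.081] 78.9
```

View pics/c6.png

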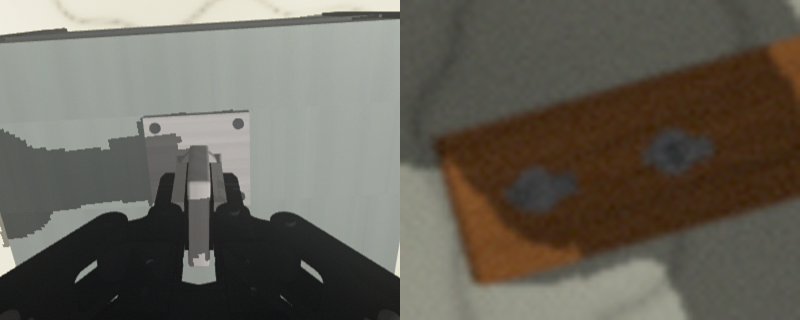

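```bash
python3 - <<'E'
from st import *
ax=np.array([531.15,193.0]); o=-.36
for a in (1.67,1.7,1.73,1.76):
    y=-1.634-a; p=ax-o*np.array([np.cos(y),np.sin(y)])
    bot.movel((*p,131.3),(np.pi,0,y),max_speed=20); T=[]
    for _ in range(20): bot.dwell(.02); T.append(bot.get_state()['wrist_torque'][2])
    print(a,np.mean(T).round(3),np.std(T).round(3),bot.get_state()['orientation'][2].round(4))
    if np.mean(T)>.2: break
s=st()
im=imaging.capture('wrist')
a=cv2.imread('pics/c5.png')[60:200,140:260]; b=im[140:280,260:380]
cv2.imwrite('pics/c7.png',cv2.resize(np.hstack([a,b]),None,fx=3.3,fy=3.3,interpolation=cv2.INTER_CUBIC))
E
```

```text
1.67 0.299 0.034 2.9825
 19.81 [530.98 193.03 131.6 ] 2.9825 [-1.7 -0.4  6. ] [-0.247  0.49   0.286] 79.0
```

View pics/c7.png

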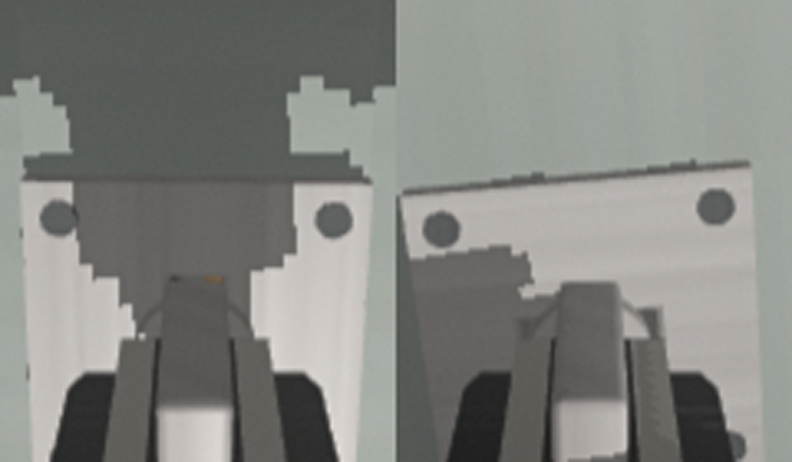

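The torque jumped from 0.09 to 0.30 N m at 1.67 rad, so the plug is against its stop. The pictures show the key unchanged in the fingers and the collar on the plate. I'm handing in.

```bash
python3 - <<'E'
from st import *
bot.dwell(.3); st(); print(bot.sign_off())
E
```

```text
20.16 [530.98 193.03 131.59] 2.9825 [-2.1 -1.1  5.3] [-0.175  0.437  0.304] 79.0
the job is handed in; nothing more can be done
None
```

The square-bow key is fully home in the lock, turned a quarter turn clockwise to its stop and still gripped at about 79 N; I handed the job in at 20 s, but the sign-off returned no verdict, and I did not re-measure the bystanders.

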